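# Open the canister on its holding post

## Task

Push the square canister's hollow foot fully down onto the square post of the holding block, so that it cannot turn, then unscrew its tight cap anticlockwise until the threads let go and lift the cap straight up. Finish while still holding the cap, level, about a finger's breadth above the open mouth, with the canister left upright and fully home on its post. Leave the other things on the bench where they are.

Things in the scene. Friction and masses are not known exactly. Their poses are not given: they have to be found in the camera images.
- can_center (a point): Centre of the loose canister: its body is square, 56 x 56 mm, 78 mm tall, plain metal with a dark foot and a round neck on top; 0.34 to 0.55 kg. The point is on its axis, 39 mm above its underside; z up through the mouth, x and y square to the sides. Hollow foot: square socket 36 x 36 mm, 30 mm deep, open below, sides parallel to the body's: fits the post four ways round.
- cap_center (a point): Centre of the round ribbed steel screw cap, 64 mm across, 24 mm tall, 70 g; z up. At the start it is closed tight on the canister, on the same axis, this point 106 mm above the canister's underside (67 mm above the canister's centre point). 16 mm is free between the cap's lower edge and the body's shoulder. Once free, 40 mm above its closed height its lower edge is 17 mm above the mouth.
- cap: The same cap; origin at the centre of its lower edge. Short three-start thread: turned anticlockwise from above it rises 2 mm and lets go after 60 degrees relative to the canister; near 95 degrees lugs meet the next stops. Turning it about 80 degrees is right. A spring seal makes it tight: 0.3 to 0.6 N m. Once free, a 13 mm lift clears the threads.
- can: The same canister; origin at the centre of its underside. Its mouth (a black spring seal in the neck) ends 114 mm above the underside, 117 mm once the cap is off. The canister can be carried by its cap. It has about 5 degrees of play on the post either way.
- block: Fixed holding block: dark steel plate 110 x 110 x 8 mm bolted to the bench, an upright square post 33 x 33 mm in its middle, top 34 mm above the bench, its last 6 mm chamfered 3 mm a side. Origin: centre of the plate's underside; x, y square to the post, z up. Canister home: its underside on the plate, its centre point 47 mm above the bench.
- screwdriver: Bystander: loose screwdriver lying on the bench, beyond the work. Leave alone.
- tape: Bystander: loose black roll of tape, 90 mm across, 24 mm tall. Leave alone.
- oil: Bystander: loose grey oil bottle, 56 mm across, 130 mm tall. Leave alone.
- wingnut: Bystander: loose brass wing nut, 40 mm wide, 18 mm tall, between the canister and the block. Leave alone.
There are look-alikes about, which are no part of the job. Leave any pink or red look-alike of the cap alone.

How it is judged:
By the outcome, as a careful person would: the job done as asked, in the order asked, and still so for the second after the job is handed in, while the arm keeps its last pose, push and grip.
It also fails if it takes over 48 s, if anything falls off the work surface, if the arm or the gripper's body presses on something with over 40 N, if the wrist force passes 120 N, or if a joint passes its speed limit or range.

## Robot

A 6-joint arm with a two-finger parallel gripper is mounted at the origin on the work surface. World frame = base frame: x ahead of the robot, y to its left, z up, the work surface at z = 0. Lengths are in mm, angles in rad, forces in N, time in s.
With the tool pointing down it reaches from about 350 to 875 mm from the base axis. Payload 4.2 kg.
Tool frame: the origin (TCP) lies where the fingers leave the gripper's body, on its centre line; the fingertips stand 73 mm ahead of it and the grasp point (between the pads) lies 54 mm ahead of it (arm.tcp_to_grasp is the distance from the TCP to the grasp point, in mm); z points along the fingers, y is the line along which they close (so a half turn about z gives the same grasp; the last joint's range is limited). The gripper opens to 85 mm and grips with 20 to 120 N. Pads are 22 mm wide; open, the fingers measure 114 mm over their backs; the gripper's body (76 mm by 85 mm) begins 54 mm behind the grasp point. The pads swing forward as they close: fully open they stand 13 mm farther back than shut.
Start: joints at [1.553, 0.385, 0.008, 0, -1.194, -0.259], TCP at [170.767, 601.197, 303.912] pointing down, gripper open.
Joint ranges: [-3.14, 3.14], [-1.21, 2.06], [-1.07, 1.41], [-3.16, 2.05], [-2.99, -0.16], [-3.1, 3.1]. Speed limits (rad/s): [2.79, 2.79, 3.14, 3.14, 3.14, 3.14].

## Interface

Orientations are given as a rotation vector (axis times angle).
In Python, from bench import arm gives the robot as it stands.
- The arm moves only by the tool drive_tool, never from a script. Its argument "increments" is a list of rows, each a list of 3 entries, a list of its own where there are three numbers: the finger opening in m, from 0 to 0.0854, then the shift along the tool's x, y, z in m, then the turn about the tool's z in degrees. In form: [[jaw, [x, y, z], twist], ...]. A call has 1 to 5 rows; each row is the pose to reach, as a shift and turn from the pose commanded when the call began, along the tool's axes at that moment; what a row does not reach only later rows make up. A row lasts 1/12 s, in which the tool goes at most 41.7 mm and 7.16 degrees, less where a joint would pass 70% of its speed; a pose out of reach is approached as far as the arm can. A call with a gripper value outside its range is refused whole. The fingers move at their own pace and stop on an object; the grip force is fixed at half the most. Time passes only in rows, so rows that repeat a pose let the fingers close. It gives the time, the measured TCP pose, the force, the opening and the grip force at its end, in the units of the state.
- arm.get_state(): the state, without advancing time (a new reading comes with each control period).
- arm.grab_frame(name): name is "scene" or "top" or "wrist"; returns a dict with "color" (384x512x3 uint8, red, green, blue), "mtx" (3x3 intrinsics, pixels), "extrinsics" (4x4, takes a point from world to camera coordinates). Camera axes: x right, y up, looking along -z (the intrinsics and any distortion apply to the point x, -y, -z); pixel columns grow to the right and rows downward; lengths in mm; the calibration is good to about 2 mm. A picture is of the moment at which its call begins. There is no depth.
- arm.close_job(): hands the job in; it is judged then, once.
The state is a dict: "clock": time; "q": joint angles; "joint_velocities": joint speeds; "joint_efforts": joint torques, N m; "position": TCP position; "orientation": TCP orientation; "wrist_force": force on the tool from outside, world axes, zero at the start; "wrist_torque": the same for the moment, N m; "opening": finger opening in mm; "gripper_force": force on a finger pad.
Only numpy, scipy, OpenCV 4.12 (cv2) and the standard library are available. Lean on these libraries where they do the work, as an engineer would, in place of code of your own. Each camera call takes 0.05 s, during which the arm holds its last target. There are 200 camera calls.

## Working session

There is one attempt and no reset: what is moved stays moved. The work goes in short steps, Python scripts to look and compute and a tool call to move; the robot and the scene stay as the last step left them, time stands still between calls to the robot, and variables do not carry over. Pictures are saved under pics/ and viewed, at most 10 in all, crops included, and the job is handed in when it is done.

Besides the shell and the picture viewer there is one more tool, called after "Emit:" by a JSON object that holds its "name" and its "arguments", one argument or row to a line. drive_tool: Moves the arm, as the interface text tells. Its arguments: {"type":"object","properties":{"increments":{"type":"array","items":{"type":"array"}}},"required":["increments"]}

```bash
mkdir -p pics && cat > h.py <<'E'
import numpy as np, cv2
from bench import arm
def grab(n,fn=None):
    f=arm.grab_frame(n)
    if fn: cv2.imwrite('pics/'+fn,f['color'][:,:,::-1])
    return f
def ray(f,u,v,z):
    K=np.array(f['mtx']);E=np.array(f['extrinsics'])
    d=np.linalg.inv(K)@[u,v,1]; d=np.array([d[0],-d[1],-d[2]])
    R=E[:3,:3];c=-R.T@E[:3,3];w=R.T@d
    return c+w*(z-c[2])/w[2]
def proj(f,p):
    K=np.array(f['mtx']);E=np.array(f['extrinsics'])
    c=E[:3,:3]@np.array(p,float)+E[:3,3]; q=K@[c[0],-c[1],-c[2]]
    return q[:2]/q[2]
E
python3 - <<'E'
from h import *
a=grab('top');b=grab('scene')
im=np.hstack([a['color'],b['color']])
cv2.imwrite('pics/a.png',cv2.resize(a['color'],(800,600))[:,:,::-1])
cv2.imwrite('pics/b.png',b['color'][:,:,::-1])
print(a.keys());s=arm.get_state();print(s)
for f in(a,b):print(np.array(f['mtx']),-np.array(f['extrinsics'])[:3,:3].T@np.array(f['extrinsics'])[:3,3])
E
```

```text
dict_keys(['color', 'mtx', 'extrinsics'])
{'clock': 0.1, 'q': array([ 1.55257905e+00,  3.85463230e-01,  6.75915966e-03, -4.23942857e-04,
       -1.19396753e+00, -2.58597906e-01]), 'joint_velocities': array([ 0.00112629, -0.00167432,  0.00488917,  0.00029661,  0.00086629,
       -0.0003443 ]), 'joint_efforts': array([ 3.25818628e-04, -3.93318236e+01,  1.88929331e+01,  4.19799283e+00,
       -2.57995285e-03,  5.22873179e-06]), 'position': array([170.68486149, 600.852319  , 302.94107658]), 'orientation': array([ 3.10962482e+00, -4.33413066e-01, -2.61160022e-04]), 'wrist_force': array([-0.06530456, -0.07974056,  0.49943005]), 'wrist_torque': array([-0.00394652, -0.01253183,  0.0256697 ]), 'gripper_force': 0.0, 'opening': 85.3206682000945}
[[387.57195922   0.         249.28361315]
 [  0.         387.57195922 190.7913635 ]
 [  0.           0.           1.        ]] [471.56121325   3.30460741 989.66690344]
[[464.10777688   0.         255.31526917]
 [  0.         464.10777688 192.07545278]
 [  0.           0.           1.        ]] [1522.1929409  -397.85856339  751.91693968]
```

View pics/a.png

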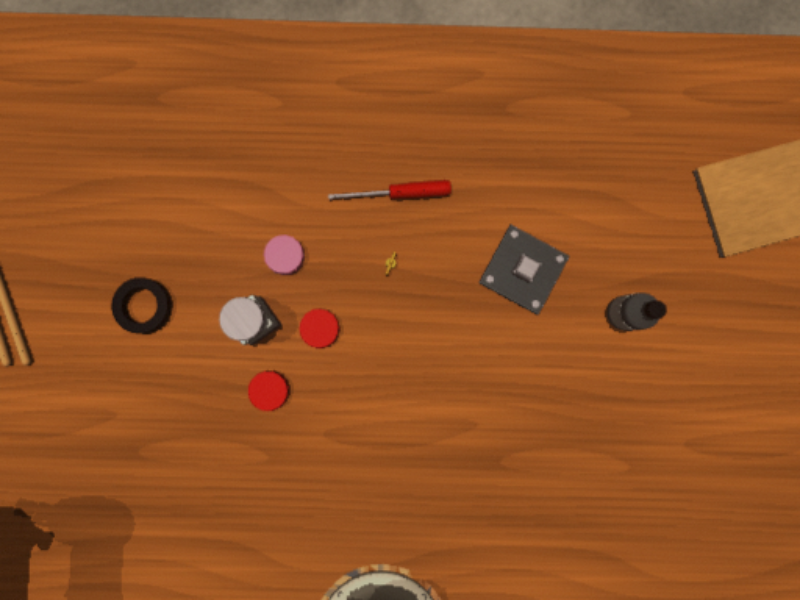

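View pics/b.png

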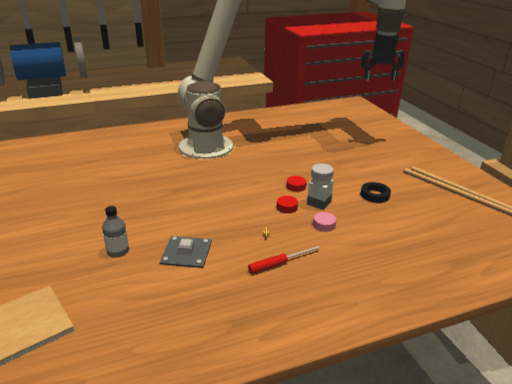

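The top view shows the cap at about (241,320) with the body's corner at (280,322). The block is at about (525,270), with its post top at (527,268), and there are pink and red decoys around the canister. In the scene view the canister is upright at (320,187).

```bash
python3 - <<'E'
from h import *
f=grab('top');c=f['color'];hsv=cv2.cvtColor(c,cv2.COLOR_RGB2HSV)
m=((hsv[...,1]<60)&(hsv[...,2]>110)).astype(np.uint8)
n,l,st,ce=cv2.connectedComponentsWithStats(m)
for i in range(1,n):
    if st[i,4]>40: print('bright',st[i],ce[i])
# dark plate
d=((hsv[...,2]<95)&(hsv[...,1]<110)).astype(np.uint8)
n,l,st,ce=cv2.connectedComponentsWithStats(d)
for i in range(1,n):
    if st[i,4]>100: print('dark',st[i],ce[i])
cr=c[120:220,130:370]
cv2.imwrite('pics/c.png',cv2.resize(cr[:,:,::-1],(792,330),interpolation=cv2.INTER_CUBIC))
m2=m[180:230,130:185]
cs=max(cv2.findContours(m2,0,1)[0],key=cv2.contourArea);(u,v),r=cv2.minEnclosingCircle(cs);u+=130;v+=180
print(u,v,r,'cap',ray(f,u,v,118),ray(f,u+r,v,118)-ray(f,u,v,118))
dm=(hsv[...,1]<110).astype(np.uint8)[130:215,295:375]
cs=max(cv2.findContours(dm,0,1)[0],key=cv2.contourArea)
b=cv2.boxPoints(cv2.minAreaRect(cs))+[295,130]
P=np.array([ray(f,x+.0,y+.0,8) for x,y in b]);print(b,P,P.mean(0));e=np.diff(P,axis=0);print(np.linalg.norm(e,axis=1),np.degrees(np.arctan2(e[:,1],e[:,0]))%90)
E
```

```text
bright [211 122  38   5  56] [229.48214286 123.94642857]
bright [331 163  15  17 131] [337.69465649 170.74045802]
bright [141 189  27  31 597] [154.14572864 203.64656616]
bright [215 367  41  17 207] [233.46859903 373.71497585]
dark [ 307  144   57   57 1557] [334.61721259 172.38407193]
dark [ 72 179  35  34 477] [ 89.10901468 195.25995807]
dark [389 188  36  23 578] [404.47750865 199.40484429]
dark [157 190  22  30 198] [168.48484848 205.42424242]
dark [222 375  45   9 256] [246.9453125 380.       ]
156.03728485107422 203.65869903564453 15.476081848144531 cap [492.86017257 208.79262506 118.        ] [  0.97954747 -34.70978389   0.        ]
[[305.99597549 180.62281799]
 [326.35972977 143.02819061]
 [364.08322144 163.46174622]
 [343.71946335 201.0563736 ]] [[ 564.85832211 -143.65200275    8.        ]
 [ 662.98315394 -194.02489683    8.        ]
 [ 613.0777689  -291.22952611    8.        ]
 [ 515.5601471  -240.36775156    8.        ]] [ 589.11984801 -217.31854431    8.        ]
[110.29918893 109.26704631 109.9845747 ] [62.82606663 62.82378936 62.45503297]
```

View pics/c.png

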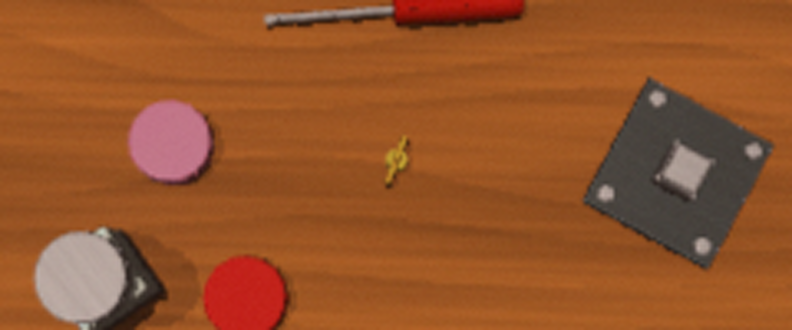

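Emit:
{"name": "drive_tool", "arguments": {
  "increments": [
    [0.085,[0.028,0.019,0],0],
    [0.085,[0.056,0.038,0],0],
    [0.085,[0.084,0.057,0],0],
    [0.085,[0.112,0.076,0],0],
    [0.085,[0.139,0.095,0],0]
  ]
}}

```text
clock: 0.57
position: [279.2, 470.3, 303.6]
orientation: [3.111, -0.433, -0.0]
wrist_force: [0.9, 0.6, -0.2]
opening: 84.9
gripper_force: 0.0
```

Emit:
{"name": "drive_tool", "arguments": {
  "increments": [
    [0.085,[0.028,0.019,0],0],
    [0.085,[0.056,0.038,0],0],
    [0.085,[0.084,0.057,0],0],
    [0.085,[0.112,0.076,0],0],
    [0.085,[0.139,0.095,0],0]
  ]
}}

```text
clock: 0.98
position: [386.9, 340.9, 303.8]
orientation: [3.111, -0.433, -0.0]
wrist_force: [0.5, -0.0, -0.1]
opening: 85.1
gripper_force: 0.0
```

Emit:
{"name": "drive_tool", "arguments": {
  "increments": [
    [0.085,[0.035,0.024,0],0],
    [0.085,[0.07,0.048,0],0],
    [0.085,[0.1,0.07,0],0],
    [0.085,[0.125,0.085,0],0],
    [0.085,[0.138,0.096,0],0]
  ]
}}

```text
clock: 1.4
position: [494.4, 210.0, 303.6]
orientation: [3.11, -0.438, -0.0]
wrist_force: [-0.3, -0.4, 0.5]
opening: 85.1
gripper_force: 0.0
```

```bash
python3 - <<'E'
from h import *
f=grab('wrist','d.png');s=arm.get_state();E=np.array(f['extrinsics'])
print(s['clock'],s['position'],s['orientation'],s['q'],-E[:3,:3].T@E[:3,3],f['mtx'],proj(f,[493,212,118]))
E
```

```text
1.45 [494.7812993  208.87521232 303.41514984] [ 3.10917830e+00 -4.39824422e-01 -6.40487131e-04] [ 7.01871635e-01  2.36131434e-01 -2.08471207e-01  7.38568129e-04
 -1.12755456e+00  5.87552275e-01] [564.52639957 188.04691509 374.29147749] [[306.81995146   0.         253.8581923 ]
 [  0.         306.81995146 195.24491732]
 [  0.           0.           1.        ]] [250.10793007 193.96362065]
```

View pics/d.png

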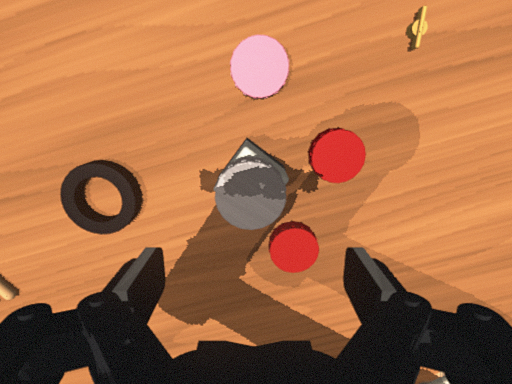

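The cap's top is centred near (251,193), matching the prediction of (250,194). The body corner shows near (248,139). I'll crop in on that for the yaw.

```bash
python3 - <<'E'
import cv2
a=cv2.imread('pics/d.png')[120:240,180:330]
cv2.imwrite('pics/e.png',cv2.resize(a,(750,600),interpolation=cv2.INTER_CUBIC))
E
```

```text
(no output)
```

View pics/e.png

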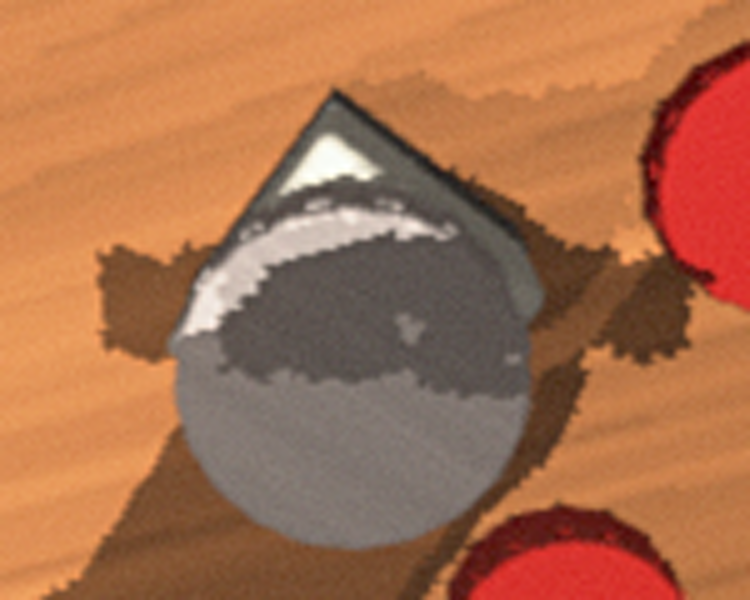

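```bash
python3 - <<'E'
from h import *
f=grab('wrist')
s=arm.get_state();print(s['clock'],s['position'],s['q'])
px=lambda x,y:(180+x/5-.4,120+y/5-.4)
P=lambda x,y,z:ray(f,*px(x,y),z)
print('cap',P(352,370,118),P(352+178,370,118)-P(352-178,370,118))
C=P(335,90,0);A=P(520,232,0);B=P(250,212,0)
print(C,A,B)
for e in(A-C,B-C):print(np.linalg.norm(e),np.degrees(np.arctan2(e[1],e[0])))
for yaw in range(-45,45,5):
    t=np.radians(yaw);o=np.array([493,212,0]);
    k=[o+28*np.array([np.cos(t)*a-np.sin(t)*b,np.sin(t)*a+np.cos(t)*b,0]) for a,b in((1,1),(1,-1),(-1,-1),(-1,1))]
    j=min(k,key=lambda q:np.linalg.norm(q-C)); print(yaw,j.round(1),np.linalg.norm(j-C).round(1))
E
```

```text
1.5 [493.8173902  210.24460409 303.37904634] [ 7.04847712e-01  2.35550869e-01 -2.09081947e-01  3.75249763e-05
 -1.12731424e+00  5.84901579e-01]
cap [493.71866217 210.70640893 118.        ] [-17.24034008 -59.48907195   0.        ]
[529.53113781 205.82557077   0.        ] [483.49619243 171.72700184   0.        ] [506.86553499 234.41212416   0.        ]
57.28811917448626 -143.4722622239601
36.481784302738525 128.41006781773402
-45 [532.6 212.    0. ] 6.9
-40 [532.4 215.5   0. ] 10.1
-35 [532.  218.9   0. ] 13.3
-30 [531.2 222.2   0. ] 16.5
-25 [530.2 225.5   0. ] 19.7
-20 [528.9 228.7   0. ] 22.9
-15 [527.3 231.8   0. ] 26.1
-10 [525.4 234.7   0. ] 29.2
-5 [518.5 181.7   0. ] 26.6
0 [521. 184.   0.] 23.4
5 [523.3 186.5   0. ] 20.3
10 [525.4 189.3   0. ] 17.0
15 [527.3 192.2   0. ] 13.8
20 [528.9 195.3   0. ] 10.6
25 [530.2 198.5   0. ] 7.4
30 [531.2 201.8   0. ] 4.4
35 [532.  205.1   0. ] 2.6
40 [532.4 208.5   0. ] 4.0
```

Measured: cap axis at (493.5, 211), body yaw about 37°, block at (589, −217) with yaw −27.3° (equivalent to 62.7°). I'll pre-turn the wrist clockwise so there is range left for the unscrewing, and go down onto the cap.

Emit:
{"name": "drive_tool", "arguments": {
  "increments": [
    [0.085,[0,0,0.02],7],
    [0.085,[0,0,0.04],14],
    [0.085,[0,0,0.06],21],
    [0.085,[0,0,0.08],28],
    [0.085,[0,0,0.1],35]
  ]
}}

```text
clock: 1.92
position: [492.1, 213.1, 203.0]
orientation: [-2.834, 1.356, 0.0]
wrist_force: [0.5, -0.2, -0.3]
opening: 85.0
gripper_force: 0.0
```

Emit:
{"name": "drive_tool", "arguments": {
  "increments": [
    [0.085,[0,0,0.015],5],
    [0.085,[0,0,0.03],10],
    [0.085,[0,0,0.04],10],
    [0.085,[0,0,0.045],10],
    [0.085,[0,0,0.045],10]
  ]
}}

```text
clock: 2.33
position: [492.1, 212.6, 157.9]
orientation: [2.709, -1.587, -0.001]
wrist_force: [0.1, -0.3, 1.2]
opening: 84.9
gripper_force: 0.0
```

Emit:
{"name": "drive_tool", "arguments": {
  "increments": [
    [0.06,[0,0,0],0],
    [0.05,[0,0,0],0],
    [0.04,[0,0,0],0],
    [0.04,[0,0,0],0],
    [0.04,[0,0,0],0]
  ]
}}

```text
clock: 2.75
position: [492.9, 212.6, 160.3]
orientation: [-2.708, 1.589, -0.001]
wrist_force: [-3.5, 0.1, 6.6]
opening: 61.1
gripper_force: 64.4
```

Emit:
{"name": "drive_tool", "arguments": {
  "increments": [
    [0.04,[0,0,0],0],
    [0.04,[0,0,0],0],
    [0.04,[0,0,0],0]
  ]
}}

```text
clock: 3.0
position: [492.9, 212.6, 160.3]
orientation: [-2.708, 1.59, -0.001]
wrist_force: [-2.7, -0.4, 5.5]
opening: 61.3
gripper_force: 64.4
```

```bash
python3 - <<'E'
from h import *
f=grab('wrist');g=grab('scene')
u,v=proj(g,[493,212,90]).astype(int)
a=cv2.resize(g['color'][v-45:v+45,u-45:u+45],(400,400),interpolation=cv2.INTER_CUBIC)
b=cv2.resize(f['color'],(400,300));b=np.vstack([b,np.zeros((100,400,3),np.uint8)])
cv2.imwrite('pics/f.png',np.hstack([a,b])[:,:,::-1])
E
```

```text
(no output)
```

View pics/f.png

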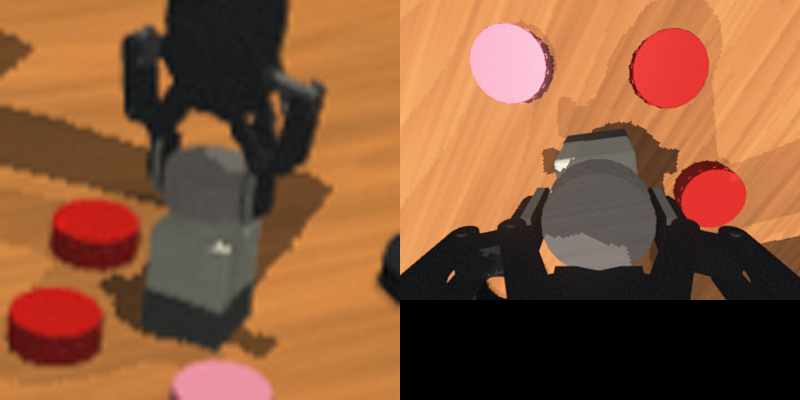

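The fingers are around the cap, but the tips press lightly on the shoulder. I'll regrip 5 mm higher and lift.

Emit:
{"name": "drive_tool", "arguments": {
  "increments": [
    [0.08,[0,0,0],0],
    [0.08,[0,0,-0.002],0],
    [0.08,[0,0,-0.005],0],
    [0.08,[0,0,-0.005],0],
    [0.04,[0,0,-0.005],0]
  ]
}}

```text
clock: 3.52
position: [493.0, 212.5, 164.2]
orientation: [-2.708, 1.591, -0.0]
wrist_force: [0.0, 0.5, -0.2]
opening: 69.7
gripper_force: 0.0
```

Emit:
{"name": "drive_tool", "arguments": {
  "increments": [
    [0.04,[0,0,0],0],
    [0.04,[0,0,0],0],
    [0.04,[0,0,0],0],
    [0.04,[0,0,0],0],
    [0.04,[0,0,0],0]
  ]
}}

```text
clock: 3.93
position: [492.7, 212.3, 164.6]
orientation: [2.709, -1.591, 0.0]
wrist_force: [-2.5, -0.2, 5.7]
opening: 60.8
gripper_force: 63.9
```

Emit:
{"name": "drive_tool", "arguments": {
  "increments": [
    [0.04,[0,0,-0.01],0],
    [0.04,[0,0,-0.03],0],
    [0.04,[0,0,-0.055],0],
    [0.04,[0,0,-0.08],0],
    [0.04,[0,0,-0.1],0]
  ]
}}

```text
clock: 4.35
position: [492.4, 212.2, 264.8]
orientation: [2.708, -1.591, -0.001]
wrist_force: [-0.7, 0.2, -4.8]
opening: 60.9
gripper_force: 66.9
```

Lifted: about 0.5 kg on the wrist. Carrying to the block.

Emit:
{"name": "drive_tool", "arguments": {
  "increments": [
    [0.04,[0.02,0.006,0],0],
    [0.04,[0.048,0.014,0],0],
    [0.04,[0.079,0.023,0],0],
    [0.04,[0.11,0.032,0],0],
    [0.04,[0.141,0.041,0],0]
  ]
}}

```text
clock: 4.77
position: [524.8, 67.9, 263.0]
orientation: [2.708, -1.59, -0.004]
wrist_force: [0.7, 0.7, -4.9]
opening: 60.7
gripper_force: 66.8
```

Emit:
{"name": "drive_tool", "arguments": {
  "increments": [
    [0.04,[0.032,0.009,0],-5],
    [0.04,[0.064,0.018,0],-10],
    [0.04,[0.095,0.027,0],-15],
    [0.04,[0.125,0.036,0],-20],
    [0.04,[0.15,0.044,0],-25.7]
  ]
}}

```text
clock: 5.18
position: [559.6, -85.1, 262.7]
orientation: [2.996, -0.944, -0.005]
wrist_force: [0.3, -0.5, -4.3]
opening: 61.0
gripper_force: 66.8
```

```bash
cat > go.py <<'E'
from h import *
import sys
from scipy.spatial.transform import Rotation as Ro
s=arm.get_state();R=Ro.from_rotvec(s['orientation']).as_matrix()
t=np.array(eval(sys.argv[1]),float)
print(s['clock'],s['position'].round(1),'yawx',np.degrees(np.arctan2(R[1,0],R[0,0])).round(1),'tilt',np.degrees(np.arccos(-R[2,2])).round(2),'F',s['wrist_force'].round(1),'q',s['q'].round(2),'shift',(R.T@(t-s['position'])).round(1))
E
python3 go.py '[589,-217,264]'
```

```text
5.1833 [559.6 -85.1 262.7] yawx -35.0 tilt 0.17 F [ 0.3 -0.5 -4.3] q [ 0.13  0.32 -0.2  -0.   -1.06  0.83] shift [99.7 91.2 -1.4]
```

Emit:
{"name": "drive_tool", "arguments": {
  "increments": [
    [0.04,[0.02,0.018,0],0],
    [0.04,[0.045,0.042,0],0],
    [0.04,[0.07,0.065,0],0],
    [0.04,[0.09,0.083,0],0],
    [0.04,[0.1,0.091,0.0],0]
  ]
}}

```text
clock: 5.6
position: [589.1, -218.1, 262.3]
orientation: [2.993, -0.954, -0.004]
wrist_force: [0.5, 1.2, -4.7]
opening: 61.1
gripper_force: 66.8
```

Emit:
{"name": "drive_tool", "arguments": {
  "increments": [
    [0.04,[0,0,0.015],0],
    [0.04,[0,0,0.03],0],
    [0.04,[0,0,0.045],0],
    [0.04,[0,0,0.045],0]
  ]
}}

```text
clock: 5.93
position: [586.9, -214.3, 213.9]
orientation: [-2.994, 0.951, 0.017]
wrist_force: [-1.5, 0.4, -5.8]
opening: 61.0
gripper_force: 67.0
```

```bash
python3 go.py '[589,-217,218]' && python3 - <<'E'
from h import *
f=grab('wrist');g=grab('scene');t=grab('top')
np.savez('fr.npz',**{a+k:np.array(x[k]) for a,x in zip('fgt',(f,g,t)) for k in x})
u,v=proj(g,[589,-217,60]).astype(int);print('scene crop',u-35,v-40)
a=cv2.resize(g['color'][v-40:v+35,u-35:u+40],(375,375),interpolation=cv2.INTER_CUBIC)
b=cv2.resize(f['color'][:300,130:380],(400,480),interpolation=cv2.INTER_CUBIC)
c=np.zeros((480,775,3),np.uint8);c[:375,:375]=a;c[:,375:]=b
cv2.imwrite('pics/g.png',c[:,:,::-1])
print(proj(f,[589,-217,8]))
E
```

```text
5.9333 [ 586.9 -214.3  213.9] yawx -35.3 tilt 0.61 F [-1.5  0.4 -5.8] q [-0.09  0.46 -0.11 -0.   -1.01  1.05] shift [ 3.2  1.  -4.1]
scene crop 149 193
[252.82744947 180.90893751]
```

View pics/g.png

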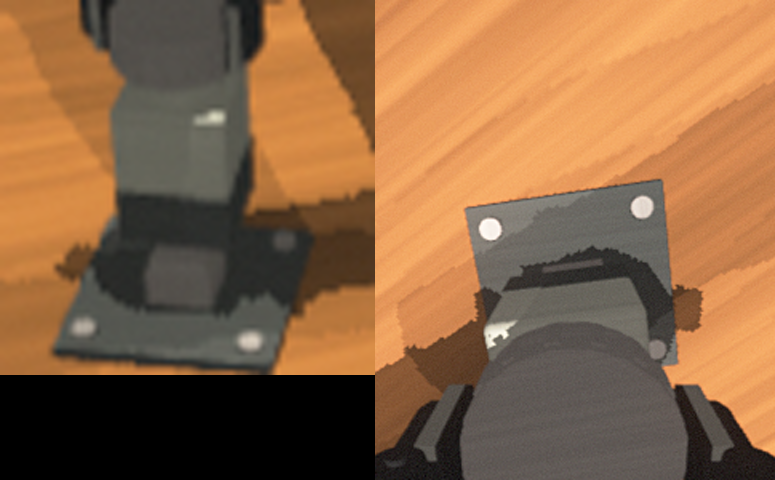

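The wrist view shows the plate edge from (466,208) to (662,180) and the metal/foot boundary from (510,292) to (640,278), nearly parallel. In the scene view the canister hovers over the post. I'll check the offsets numerically.

```bash
python3 - <<'E'
from h import *
d=np.load('fr.npz');f={k:d['f'+k] for k in('mtx','extrinsics','color')};g={k:d['g'+k] for k in f}
w=lambda x,y,z:ray(f,130+(x-375)/1.6,y/1.6,z)
sc=lambda x,y,z:ray(g,149+x/5,193+y/5,z)
def ed(n,a,b):
    e=b-a;print(n,a.round(1),b.round(1),'len',np.linalg.norm(e).round(1),'ang',np.degrees(np.arctan2(e[1],e[0])).round(1)%90,'mid',((a+b)/2)[:2].round(1))
ed('plate',w(466,208,8),w(662,180,8))
for z in(70,76,82): ed('foot%d'%z,w(511,292,z),w(641,277,z))
ed('posttop',w(545,270,34),w(603,264,34))
# expected from block at 589,-217 yaw 62.7
def corners(c,yaw,h,z):
    t=np.radians(yaw);return [np.array([c[0]+h*(np.cos(t)*a-np.sin(t)*b),c[1]+h*(np.sin(t)*a+np.cos(t)*b),z]) for a,b in((1,1),(1,-1),(-1,-1),(-1,1))]
toW=lambda p:(lambda q:((q[0]-130)*1.6+375,q[1]*1.6))(proj(f,p))
toS=lambda p:(proj(g,p)-[149,193])*5
for n,c,h,z in(('plate',(589,-217),55,8),('post',(589,-217),13.5,34),('canfoot',(587,-214.5),28,50),('can25',(587,-214.5),28,75),('shoulder',(587,-214.5),28,128)):
    for P in corners(c,62.7,h,z):print(n,P.round(0),np.round(toW(P)),np.round(toS(P)))
E
python3 go.py '[589,-217,218]'
```

```text
plate [ 660.5 -196.3    8. ] [ 610.6 -292.6    8. ] len 108.4 ang 62.599999999999994 mid [ 635.6 -244.5]
foot70 [ 616.9 -203.4   70. ] [ 588.8 -255.    70. ] len 58.7 ang 61.400000000000006 mid [ 602.9 -229.2]
foot76 [ 617.7 -205.    76. ] [ 590.5 -255.1   76. ] len 57.0 ang 61.400000000000006 mid [ 604.1 -230. ]
foot82 [ 618.6 -206.5   82. ] [ 592.1 -255.2   82. ] len 55.4 ang 61.400000000000006 mid [ 605.4 -230.8]
posttop [ 611.  -215.7   34. ] [ 596.2 -242.1   34. ] len 30.2 ang 60.7 mid [ 603.6 -228.9]
plate [ 565. -143.    8.] [496. 387.] [313. 227.]
plate [ 663. -193.    8.] [459. 207.] [270. 362.]
plate [ 613. -291.    8.] [658. 179.] [ 50. 343.]
plate [ 515. -241.    8.] [674. 364.] [110. 210.]
post [ 583. -199.   34.] [550. 329.] [215. 228.]
post [ 607. -211.   34.] [542. 281.] [203. 261.]
post [ 595. -235.   34.] [594. 274.] [150. 256.]
post [ 571. -223.   34.] [600. 322.] [163. 224.]
canfoot [ 575. -177.   50.] [524. 375.] [252. 185.]
canfoot [ 625. -202.   50.] [505. 270.] [227. 252.]
canfoot [ 599. -252.   50.] [619. 254.] [116. 242.]
canfoot [ 549. -227.   50.] [631. 361.] [145. 176.]
can25 [ 575. -177.   75.] [519. 397.] [249. 145.]
can25 [ 625. -202.   75.] [497. 282.] [225. 211.]
can25 [ 599. -252.   75.] [624. 264.] [112. 201.]
can25 [ 549. -227.   75.] [637. 381.] [141. 136.]
shoulder [ 575. -177.  128.] [504. 463.] [244.  57.]
shoulder [ 625. -202.  128.] [474. 320.] [219. 120.]
shoulder [ 599. -252.  128.] [641. 297.] [103. 111.]
shoulder [ 549. -227.  128.] [656. 444.] [133.  49.]
6.0833 [ 589.8 -215.   219.1] yawx -35.1 tilt 0.02 F [ 1.1 -0.7 -4.8] q [-0.09  0.46 -0.1   0.   -1.01  1.05] shift [0.5 2.1 1.1]
```

Emit:
{"name": "drive_tool", "arguments": {
  "increments": [
    [0.04,[0,0.003,0.006],0],
    [0.04,[0,0.003,0.01],0],
    [0.04,[0,0.003,0.01],0],
    [0.04,[0,0.003,0.01],0],
    [0.04,[0,0.003,0.01],0]
  ]
}}

```text
clock: 6.5
position: [588.0, -217.6, 209.2]
orientation: [2.995, -0.949, 0.001]
wrist_force: [0.6, -0.2, -4.9]
opening: 60.9
gripper_force: 67.0
```

```bash
python3 go.py '[588,-217.5,208]' && python3 - <<'E'
from h import *
f=grab('wrist');g=grab('scene')
np.savez('fr.npz',**{a+k:np.array(x[k]) for a,x in zip('fg',(f,g)) for k in x})
a=cv2.resize(g['color'][185:269,150:215],(390,504),interpolation=cv2.INTER_CUBIC)
b=cv2.resize(f['color'][110:236,165:265],(400,504),interpolation=cv2.INTER_CUBIC)
cv2.imwrite('pics/i.png',np.clip(np.hstack([a,b])[:,:,::-1]*1.5,0,255).astype(np.uint8))
E
```

```text
6.5 [ 588.  -217.6  209.2] yawx -35.2 tilt 0.03 F [ 0.6 -0.2 -4.9] q [-0.1   0.47 -0.12  0.   -0.99  1.05] shift [-0.  -0.1  1.2]
```

View pics/i.png

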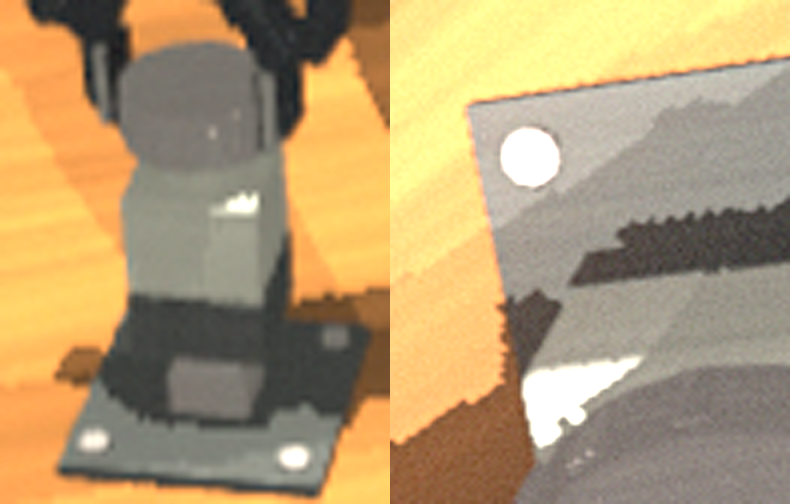

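```bash
python3 - <<'E'
from h import *
d=np.load('fr.npz');f={k:d['f'+k] for k in('mtx','extrinsics','color')};g={k:d['g'+k] for k in f}
w=lambda x,y,z:ray(f,165+(x-390)/4-.4,110+y/4-.4,z)
s=lambda x,y,z:ray(g,150+x/6-.4,185+y/6-.4,z)
t=np.radians(-27.3);X=np.array([np.cos(t),np.sin(t)]);Y=np.array([-X[1],X[0]])
def sh(n,p,ox,oy): # expected offsets in block frame -> implied centre
    print(n,(p[:2]-X*ox-Y*oy).round(1))
sh('W plate corner',w(470,104,8),55,55)
for z in(62,66,70): sh('W can corner z%d'%z,w(570,287,z),28,28)
sh('S plate L',s(60,470,8),55,-55);sh('S plate R',s(320,492,8),55,55)
sh('S plate BR',s(368,328,8),-55,55)
sh('S post L',s(168,413,8),16.5,-16.5);sh('S post R',s(252,418,8),16.5,16.5)
for z in(62,66,70): sh('S can L%d'%z,s(130,297,z),28,-28);sh('S can R%d'%z,s(258,305,z),28,28)
sh('S shoulder',s(258,214,122),28,28)
E
```

```text
W plate corner [ 586.8 -220.1]
W can corner z62 [ 584.2 -215.6]
W can corner z66 [ 584.7 -216.6]
W can corner z70 [ 585.2 -217.7]
S plate L [ 594.7 -216.7]
S plate R [ 593.5 -218.4]
S plate BR [ 592.3 -219.8]
S post L [ 589.9 -219. ]
S post R [ 589.9 -216. ]
S can L62 [ 572.5 -212.7]
S can R62 [ 569.9 -214.2]
S can L66 [ 577.9 -213.5]
S can R66 [ 575.2 -215.3]
S can L70 [ 583.3 -214.4]
S can R70 [ 580.5 -216.5]
S shoulder [ 591.2 -216.3]
```

Both views say the canister needs about (+2, −3) mm. Shift, then go down onto the post.

Emit:
{"name": "drive_tool", "arguments": {
  "increments": [
    [0.04,[0.0035,0.0015,0],0],
    [0.04,[0.0035,0.0015,0.004],0],
    [0.04,[0.0035,0.0015,0.009],0],
    [0.04,[0.0035,0.0015,0.013],0],
    [0.04,[0.0035,0.0015,0.017],0]
  ]
}}

```text
clock: 7.02
position: [589.9, -220.8, 191.3]
orientation: [-2.995, 0.949, 0.0]
wrist_force: [-0.0, 0.4, -3.8]
opening: 60.8
gripper_force: 67.2
```

```bash
python3 go.py '[590,-220.5,172.6]'
```

```text
7.0167 [ 589.9 -220.8  191.3] yawx -35.2 tilt 0.01 F [-0.   0.4 -3.8] q [-0.1   0.49 -0.13 -0.   -0.96  1.06] shift [-0.1 -0.3 18.7]
```

No resistance, and the foot is already 7 mm down over the post. Continue.

Emit:
{"name": "drive_tool", "arguments": {
  "increments": [
    [0.04,[0,0,0.004],0],
    [0.04,[0,0,0.008],0],
    [0.04,[0,0,0.012],0],
    [0.04,[0,0,0.016],0],
    [0.04,[0,0,0.019],0]
  ]
}}

```text
clock: 7.43
position: [589.9, -220.7, 172.5]
orientation: [2.995, -0.949, -0.0]
wrist_force: [-6.1, 2.9, 13.3]
opening: 60.7
gripper_force: 69.2
```

Emit:
{"name": "drive_tool", "arguments": {
  "increments": [
    [0.04,[0,0,0.002],0],
    [0.04,[0,0,0.004],0],
    [0.04,[0,0,0.004],0]
  ]
}}

```text
clock: 7.68
position: [590.8, -221.1, 172.7]
orientation: [2.995, -0.946, 0.005]
wrist_force: [-3.8, 3.4, 9.8]
opening: 60.9
gripper_force: 68.6
```

```bash
python3 go.py '[590,-220.5,172.6]'
```

```text
7.6833 [ 590.8 -221.1  172.7] yawx -35.1 tilt 0.2 F [-3.8  3.4  9.8] q [-0.1   0.51 -0.15  0.   -0.91  1.06] shift [-1.  -0.   0.1]
```

Home on the plate, with contact right at the predicted height. Now relax the push and unscrew (anticlockwise is negative twist).

Emit:
{"name": "drive_tool", "arguments": {
  "increments": [
    [0.04,[0,0,-0.002],0],
    [0.04,[0,0,-0.003],-5],
    [0.04,[0,0,-0.003],-10],
    [0.04,[0,0,-0.003],-15],
    [0.04,[0,0,-0.003],-20]
  ]
}}

```text
clock: 8.1
position: [590.4, -220.6, 173.2]
orientation: [-3.115, 0.409, -0.003]
wrist_force: [-0.6, 3.8, 2.7]
opening: 60.6
gripper_force: 67.8
```

```bash
python3 go.py '[590,-220.5,172.6]'; python3 -c "
from h import *;print(arm.get_state()['wrist_torque'])"
```

```text
8.1 [ 590.4 -220.6  173.2] yawx -15.0 tilt 0.12 F [-0.6  3.8  2.7] q [-0.1   0.51 -0.15 -0.   -0.92  1.41] shift [-0.4  0.   0.6]
[ 1.25996268  0.02500499 -0.34082406]
```

Emit:
{"name": "drive_tool", "arguments": {
  "increments": [
    [0.04,[0,0,0],-6],
    [0.04,[0,0,0],-12],
    [0.04,[0,0,-0.0005],-18],
    [0.04,[0,0,-0.001],-24],
    [0.04,[0,0,-0.001],-30]
  ]
}}

```text
clock: 8.52
position: [590.7, -219.8, 174.3]
orientation: [-3.114, -0.412, -0.005]
wrist_force: [0.3, 7.3, 3.5]
opening: 61.0
gripper_force: 67.9
```

Emit:
{"name": "drive_tool", "arguments": {
  "increments": [
    [0.04,[0,0,0],-6],
    [0.04,[0,0,0],-12],
    [0.04,[0,0,0],-18],
    [0.04,[0,0,0],-24],
    [0.04,[0,0,0],-30]
  ]
}}

```text
clock: 8.93
position: [590.3, -219.1, 175.2]
orientation: [-2.9, -1.205, -0.003]
wrist_force: [-3.6, 10.5, 8.3]
opening: 60.7
gripper_force: 68.4
```

```bash
python3 go.py '[590,-220.5,172.6]'; python3 -c "
from h import *;print(arm.get_state()['wrist_torque'])"
```

```text
8.9333 [ 590.3 -219.1  175.2] yawx 45.1 tilt 0.14 F [-3.6 10.5  8.3] q [-0.1   0.5  -0.14 -0.   -0.92  2.46] shift [-1.2  0.8  2.6]
[ 3.2106188   0.94120752 -0.30559557]
```

Emit:
{"name": "drive_tool", "arguments": {
  "increments": [
    [0.04,[0.0007,-0.0014,0],0],
    [0.04,[0.0014,-0.0028,0],-2],
    [0.04,[0.0014,-0.0028,-0.001],-5],
    [0.04,[0.0014,-0.0028,-0.002],-5],
    [0.04,[0.0014,-0.0028,-0.002],-5]
  ]
}}

```text
clock: 9.35
position: [589.4, -217.9, 175.6]
orientation: [2.849, 1.322, 0.002]
wrist_force: [0.8, 2.8, 0.4]
opening: 61.0
gripper_force: 67.5
```

```bash
python3 go.py '[590,-220.5,172.6]'; python3 -c "
from h import *;print(arm.get_state()['wrist_torque'])"
```

```text
9.35 [ 589.4 -217.9  175.6] yawx 49.8 tilt 0.1 F [0.8 2.8 0.4] q [-0.1   0.5  -0.15  0.   -0.92  2.54] shift [-1.6  2.2  3. ]
[ 0.5864095  -0.21882131  0.0075842 ]
```

Side load and torque are relieved. Lift gently, checking the weight.

Emit:
{"name": "drive_tool", "arguments": {
  "increments": [
    [0.04,[0,0,-0.0015],0],
    [0.04,[0,0,-0.003],0],
    [0.04,[0,0,-0.0045],0],
    [0.04,[0,0,-0.006],0],
    [0.04,[0,0,-0.006],0]
  ]
}}

```text
clock: 9.77
position: [588.8, -217.9, 181.1]
orientation: [-2.849, -1.323, 0.0]
wrist_force: [0.3, 1.8, -0.3]
opening: 60.7
gripper_force: 67.4
```

```bash
python3 go.py '[590,-220.5,212.6]'; python3 -c "
from h import *;print(arm.get_state()['wrist_torque'])"
```

```text
9.7667 [ 588.8 -217.9  181.1] yawx 49.8 tilt 0.01 F [ 0.3  1.8 -0.3] q [-0.1   0.5  -0.14  0.   -0.93  2.54] shift [ -1.2   2.6 -31.5]
[ 0.50578966 -0.0330946   0.02174072]
```

Only the cap's weight is on the wrist, so it is free. Lift to 40 mm above the closed height and look.

Emit:
{"name": "drive_tool", "arguments": {
  "increments": [
    [0.04,[0,0,-0.003],0],
    [0.04,[0,0,-0.006],0],
    [0.04,[0,0,-0.009],0],
    [0.04,[0,0,-0.012],0],
    [0.04,[0,0,-0.016],0]
  ]
}}

```text
clock: 10.18
position: [588.8, -218.1, 197.4]
orientation: [2.849, 1.323, -0.0]
wrist_force: [0.2, -1.2, -0.2]
opening: 60.8
gripper_force: 67.4
```

Emit:
{"name": "drive_tool", "arguments": {
  "increments": [
    [0.04,[0,0,-0.005],0],
    [0.04,[0,0,-0.01],0],
    [0.04,[0,0,-0.015],0],
    [0.04,[0,0,-0.015],0],
    [0.04,[0,0,-0.015],0]
  ]
}}

```text
clock: 10.6
position: [589.0, -217.9, 212.4]
orientation: [2.849, 1.324, 0.001]
wrist_force: [-0.1, 1.1, 0.2]
opening: 61.0
gripper_force: 67.4
```

```bash
python3 go.py '[590,-220.5,212.6]'; python3 - <<'E'
from h import *
g=grab('scene');f=grab('wrist')
a=cv2.resize(g['color'][160:260,140:225],(425,500),interpolation=cv2.INTER_CUBIC)
b=cv2.resize(f['color'],(370,278));b=np.vstack([b,np.zeros((222,370,3),np.uint8)])
cv2.imwrite('pics/j.png',np.clip(np.hstack([a,b])[:,:,::-1]*1.5,0,255).astype(np.uint8))
for z in(86,8):print(proj(g,[588,-218,z])-[140,160])
E
```

```text
10.6 [ 589.  -217.9  212.4] yawx 49.8 tilt 0.06 F [-0.1  1.1  0.2] q [-0.1   0.46 -0.11 -0.   -1.    2.54] shift [-1.4  2.5 -0.2]
[43.82506641 64.40295266]
[45.78109714 89.38226888]
```

View pics/j.png

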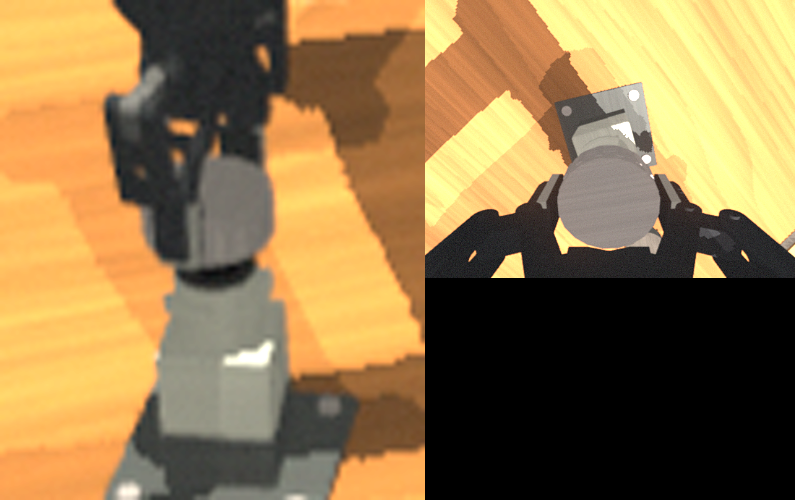

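The cap is held level above the black mouth seal at (215,272). The canister sits upright on the plate and no post shows beneath it. Handing in.

```bash
python3 -c "
from bench import arm;print(arm.close_job())"
```

```text
the job is handed in; nothing more can be done
None
```

I've handed the job in: the canister is fully home and upright on its post, and the unscrewed cap is held level about 17 mm above the open mouth, at 10.6 s on the arm's clock.

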